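# Cap the glue pot, then hold the drawer corner square

### The arm

A 6-joint arm with a two-finger parallel gripper is mounted at the origin on the work surface. World frame = base frame: x ahead of the robot, y to its left, z up, the work surface at z = 0. Lengths are in m, angles in rad, forces in N, time in s.
With the tool pointing down it reaches from about 0.35 to 0.85 m from the base axis. Payload 8.1 kg.
Tool frame: the origin (TCP) lies on the mounting face of the last link; the fingertips stand 186 mm ahead of it and the grasp point (between the pads) lies 167 mm ahead of it; z points along the fingers, y is the line along which they close (so a half turn about z gives the same grasp; the last joint's range is limited). The gripper opens to 93 mm and grips with 3 to 60 N. Pads are 15 mm wide; open, the fingers measure 128 mm over their backs; the gripper's body (75 mm by 188 mm) begins 65 mm behind the grasp point.
Start: joints at [1.239, 0.13, 1.488, -0, 1.523, -0.085], TCP at [0.147, 0.582, 0.405] pointing down, gripper open.
Joint ranges: [-2.96, 2.96], [-0.89, 2.26], [0.02, 2.5], [-1.34, 4.48], [0, 2.73], [-2.66, 2.66]. Speed limits (rad/s): [2.39, 2.39, 2.79, 3.14, 3.14, 3.14].

### API

Orientations are given as a rotation vector (axis times angle).
In Python, from plant import read_state, read_camera, camera_params, close_job gives the robot as it stands. The module is installed in compiled form; this text tells all that it offers.
- The arm moves only by the tool servo_tool, never from a script. Its argument "increments" is a list of rows, each an object with "slide": the shift along the tool's x, y, z in mm, a list of three; "dr": the turn, a rotation vector about the tool's x, y, z in rad, a list of three; "jaw": the closure, from 0 (fully open) to 1 (shut). In form: [{"slide": [x, y, z], "dr": [ax, ay, az], "jaw": jaw}, ...]. A call has 1 to 20 rows; each row is the pose to reach, as a shift and turn from the pose commanded when the call began, along the tool's axes at that moment; what a row does not reach only later rows make up. A row lasts 1/10 s, in which the tool goes at most 50 mm and 8.59 degrees, less where a joint would pass 70% of its speed; a pose out of reach is approached as far as the arm can. A call with a gripper value outside its range is refused whole. The fingers move at their own pace and stop on an object; "force" is the grip in N (left out, the last holds). Time passes only in rows, so rows that repeat a pose let the fingers close. It gives the time, the measured TCP pose, the force, the opening and the grip force at its end, in the units of the state.
- read_state(): the state, without advancing time (a new reading comes with each control period).
- read_camera(name): name is "scene" or "top" or "wrist"; returns (picture, depth): 384x512x3 uint8, red, green, blue; 384x512 float32, m along the optical axis (not along the pixel's ray), 0 where there is no reading.
- camera_params(name): a dict with "fx", "fy", "cx", "cy" (pixels), "rvec" (rotation vector, rad) and "tvec" (3), from world to camera coordinates, as OpenCV has them. Camera axes: x right, y down, z forward; pixel columns grow to the right and rows downward; lengths in m; the calibration is good to about 2 mm. A picture is of the moment at which its call begins: read the wrist's pose just before it. camera_params takes no time and is no camera call; for the wrist camera it gives the pose at the moment of the call.
- close_job(): hands the job in; it is judged then, once.
The state is a dict: "t": time; "q": joint angles; "dq": joint speeds; "joint_torque": joint torques, N m; "tool_pos": TCP position; "orientation": TCP orientation; "force": force on the tool from outside, world axes, zero at the start; "wrist_torque": the same for the moment, N m; "opening": finger opening in m; "gripper_force": force on a finger pad.
Only numpy, scipy, OpenCV 4.12 (cv2) and the standard library are available. Lean on these libraries where they do the work, as an engineer would, in place of code of your own. Each camera call takes 0.05 s, during which the arm holds its last target. There are 200 camera calls.

### The job

The corner of this half-built drawer has just been glued and its plain wooden side leans in. First put the lid on the glue pot so that it sits seated and level and let go of it, so the glue does not dry while your hand is busy; then take the carpenter's square by its grip and press it firmly, low and flat to the bench, into the inside corner until one leg lies flush on the drawer front and the other on the side, pushing the side out to a right angle. Finish while still gripping the square and pressing it against both (the joint springs back if you let go), and leave the paint can, tape, brush and drawer pull where they are.

Things in the scene. Friction and masses are not known exactly. Their poses are not given: they have to be found in the camera images.
- square: Loose aluminium carpenter's square lying on the bench, 0.25 kg (varies), an L with a diagonal brace: two legs, each 120 mm long, 24 mm wide, 14 mm thick, at 90 degrees. Origin: the outer corner (heel) of the L at the underside; x and y run along the outer edges of the two legs, z up. These outer edges go against the drawer's faces. The brace, 12 mm wide, joins the legs and is centred at x = y = 60 mm.
- square_grip (a point): Point in the square's grip, at x = y = 60 mm, z = 40 mm in the square's frame. The grip is an upright rib standing on the brace, 12 mm thick (along the diagonal x = y), 60 mm long (across that diagonal), its top 52 mm above the square's underside; nothing else of the square is higher than 14 mm.
- front: Drawer front, a black panel fixed to the bench on edge, 45 mm high, 18 mm thick. Origin: the inside corner of the drawer at bench level. Its flat inner face is the plane x = 0, looking to +x, and runs from the origin 170 mm along +y. When square, the drawer side's inner face is the plane y = 0, running along +x. In place, the square's origin and axes coincide with these. Behind the front (to -x) two 30 mm high steel blocks hold it.
- side_end (a point): Free end of the side, on its inner face at 170 mm from the corner, 23 mm up.
- side (a joint): The drawer side: a plain wooden board on edge, 170 mm long, 12 mm thick, top at 45 mm, its flat inner face running from the inside corner, turning about the vertical line through the origin of the front. Value: its lean in radians, 0 is square to the front, positive leans inward. It starts at about 0.08 (its stop) and springs back there when let go; pushing it to 0 takes about 4 N at 120 mm from the corner. Stop on the other side at -0.03.
- pot: Open steel glue pot standing loose on the bench, 70 mm high, 76 mm outside diameter at the rim, 4 mm wall (opening 68 mm), 0.45 kg. Origin: centre of its underside, z up.
- pot_rim (a point): Centre of the pot's mouth, at rim height (70 mm).
- lid: Loose steel pot lid lying on the bench right way up, 0.12 kg: a disc 82 mm across and 5 mm thick, under it a plug 62 mm across and 6 mm deep that drops into the pot's mouth, on top a wooden knob. Origin: centre of the plug's underside, z up.
- lid_seat (a point): Centre of the disc's underside, 6 mm above the lid's origin; it meets the pot's rim centre when seated.
- lid_knob (a point): Point in the knob, 35 mm above the lid's origin. The knob is an upright cylinder 22 mm across from 11 to 43 mm above the lid's origin.
- can: Closed paint can, 90 mm across, 110 mm high; leave alone. Origin: centre of its underside.
- tape: Roll of tape lying flat, 100 mm across, 30 mm high; leave alone. Origin: centre of its underside.
- brush: Brush lying on the bench; leave alone. Origin: middle of it, on the bench.
- pull: Dark steel drawer pull lying on the bench, 120 mm long, 33 mm high; leave alone. Origin: its middle, on the bench.
Things that resemble listed ones, but are neither listed nor needed, are in the scene too. Leave any green or purple look-alike of the square alone.

How it is judged:
By the outcome, as a careful person would: the job done as asked, in the order asked, and still so for the second after the job is handed in, while the arm keeps its last pose, push and grip.
It also fails if it takes over 48 s, if anything falls off the work surface, if the arm or the gripper's body presses on something with over 40 N, if the wrist force passes 120 N, or if a joint passes its speed limit or range.

## Working session

There is one attempt and no reset: what is moved stays moved. The work goes in short steps, Python scripts to look and compute and a tool call to move; the robot and the scene stay as the last step left them, time stands still between calls to the robot, and variables do not carry over. Pictures are saved under pics/ and viewed, at most 10 in all, crops included, and the job is handed in when it is done.

Besides the shell and the picture viewer there is one more tool, called after ">>>" as name(argument=value, ...), one argument or row to a line, values as JSON. servo_tool: Moves the arm, as the interface text tells. Its arguments: {"type":"object","properties":{"increments":{"type":"array"},"force":{"type":"number"}},"required":["increments"]}

```bash
mkdir -p pics
cat > h.py <<'E'
import numpy as np, cv2
from plant import *
from scipy.spatial.transform import Rotation as R
def cloud(n):
    s=read_state(); P=camera_params(n); im,d=read_camera(n)
    v,u=np.mgrid[:384,:512]
    c=np.stack([(u-P['cx'])/P['fx']*d,(v-P['cy'])/P['fy']*d,d],-1)
    Rm=R.from_rotvec(P['rvec']).as_matrix()
    w=(c-np.array(P['tvec']))@Rm
    w[d==0]=np.nan
    return im,w
def save(n,im,w):
    cv2.imwrite(f'pics/{n}.png',im[...,::-1]); np.savez(f'{n}.npz',im=im,w=w)
E
python3 - <<'E'
from h import *
for n in('scene','top'):
    im,w=cloud(n); save(n,im,w); print(n,camera_params(n)['fx'],np.nanmin(w,(0,1)),np.nanmax(w,(0,1)))
a=cv2.imread('pics/scene.png');b=cv2.imread('pics/top.png')
cv2.imwrite('pics/top2.png',cv2.resize(b,(800,600)))
s=read_state();print(s)
E
```

```text
scene 372.9906697346635 [-2.22981036 -2.1652186  -0.77910842] [1.39899198 0.82292213 0.4078091 ]
top 459.33204720561304 [-0.28122213 -1.46988673 -0.78777629] [1.4046399  1.50808904 0.70023658]
{'t': 0.1, 'q': array([ 1.23862266e+00,  1.31078867e-01,  1.48914457e+00, -3.13118055e-06,
        1.52301668e+00, -8.54015802e-02]), 'dq': array([-0.0006132 , -0.00073147, -0.00218584,  0.00043982, -0.00036368,
       -0.00075097]), 'joint_torque': array([ 1.02213893e-03, -5.61333311e+01, -4.93103027e+01,  7.70474738e-02,
        2.89242889e-02, -8.75674573e-05]), 'tool_pos': array([0.1464786 , 0.58163646, 0.40381032]), 'orientation': array([-3.86603878e-01, -3.11737216e+00,  2.53237431e-03]), 'force': array([ 0.10915584, -0.6648295 , -0.80190245]), 'wrist_torque': array([0.03062224, 0.03167509, 0.01087151]), 'gripper_force': 0.0, 'opening': 0.09314504002028544}
```

View pics/top2.png

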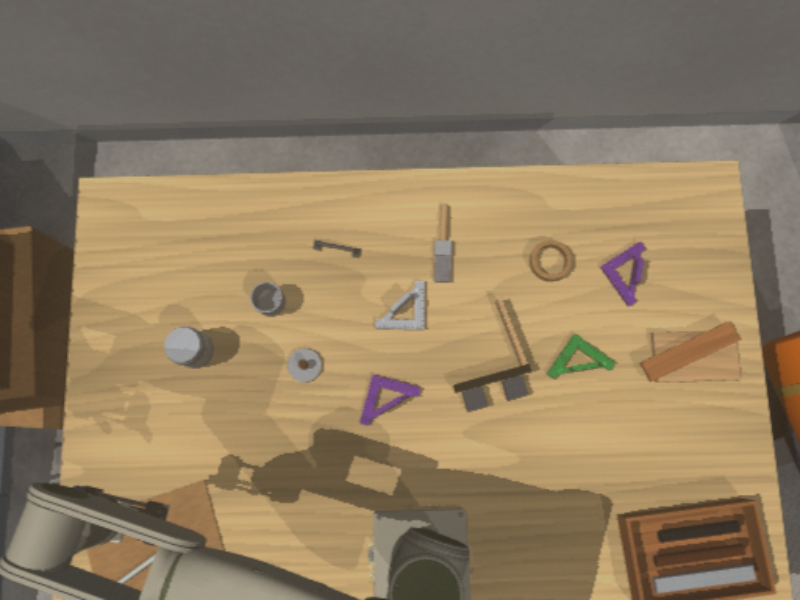

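View pics/scene.png

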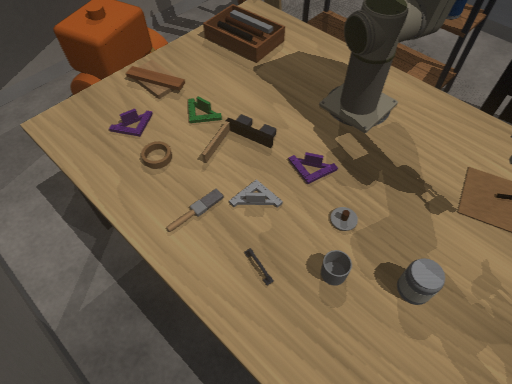

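The top picture (800x600) shows these candidates:
- **Square:** silver L at (405,308) is the one I want. The look-alikes are purple (388,398), purple (625,272) and green (580,356).
- **Pot:** the open one at (268,298), not the closed can (187,347) or the tape (552,260).
- **Lid:** the disc with a knob at (304,365).
- **Drawer:** black front at (492,378), wooden side at (515,335). The loose planks at (690,350) are not part of it.

Next I'll check the choice in one close crop and take measurements.

Run:
```python
from h import *
z=np.load('top.npz');im,w=z['im'],z['w']
cr=im[170:280,150:360];cv2.imwrite('pics/crop.png',cv2.resize(cr,(800,419),interpolation=cv2.INTER_CUBIC)[...,::-1])
for n in('top','scene'):
    z=np.load(n+'.npz');im,w=z['im'],z['w']
    print(n,'bench z',np.nanmedian(w[...,2][(abs(w[...,0]-.5)<.25)&(abs(w[...,1])<.4)&(abs(w[...,2])<.02)]))
    m=(w[...,2]>.007)&(w[...,2]<.2)&(w[...,0]>.22)&(w[...,0]<1)&(abs(w[...,1])<.75)
    k,l,st,c=cv2.connectedComponentsWithStats(m.astype(np.uint8))
    for i in range(1,k):
        if st[i,4]<40: continue
        p=w[l==i]; print(c[i].round(),st[i,4],'mean',p.mean(0).round(3),'min',p.min(0).round(3),'max',p.max(0).round(3),im[l==i].mean(0).round())
```

```text
top bench z -0.00048025690945982893
[284. 159.] 389 mean [ 0.73  -0.079  0.017] min [ 0.648 -0.101  0.007] max [ 0.846 -0.054  0.032] [143. 130. 115.]
[352. 167.] 294 mean [ 0.692 -0.342  0.025] min [ 0.645 -0.394  0.007] max [ 0.751 -0.293  0.039] [145. 113.  77.]
[215. 158.] 87 mean [0.742 0.188 0.023] min [0.726 0.127 0.007] max [0.763 0.244 0.038] [95. 86. 75.]
[401. 174.] 460 mean [ 0.659 -0.529  0.019] min [ 0.574 -0.58   0.007] max [ 0.737 -0.469  0.06 ] [114.  75. 122.]
[171. 191.] 264 mean [0.612 0.354 0.04 ] min [0.567 0.314 0.007] max [0.649 0.403 0.079] [106.  99.  90.]
[260. 199.] 449 mean [0.576 0.018 0.019] min [ 0.53  -0.027  0.007] max [0.651 0.092 0.062] [156. 154. 151.]
[319. 238.] 887 mean [ 0.419 -0.197  0.035] min [ 0.33  -0.274  0.007] max [ 0.595 -0.09   0.056] [106.  92.  74.]
[440. 228.] 1618 mean [ 0.446 -0.656  0.028] min [ 0.387 -0.75   0.007] max [ 0.522 -0.54   0.05 ] [166. 124.  84.]
[121. 222.] 646 mean [0.492 0.524 0.093] min [0.451 0.484 0.007] max [0.544 0.603 0.123] [135. 132. 128.]
[371. 229.] 437 mean [ 0.449 -0.396  0.019] min [ 0.403 -0.485  0
[... 909 characters left out ...]
in [ 0.309 -0.01   0.007] max [0.429 0.136 0.054] [71. 42. 78.]
[255. 195.] 699 mean [0.586 0.021 0.019] min [ 0.536 -0.03   0.007] max [0.658 0.094 0.055] [111. 109. 107.]
[197. 208.] 594 mean [ 0.742 -0.077  0.016] min [ 0.653 -0.1    0.007] max [ 0.853 -0.055  0.024] [108.  96.  84.]
[343. 218.] 463 mean [0.46  0.269 0.014] min [0.416 0.228 0.007] max [0.498 0.308 0.046] [99. 94. 90.]
[259. 265.] 136 mean [0.749 0.193 0.026] min [0.726 0.135 0.007] max [0.762 0.24  0.035] [58. 52. 46.]
[336. 266.] 631 mean [0.614 0.351 0.044] min [0.578 0.314 0.007] max [0.653 0.389 0.073] [65. 62. 59.]
[420. 281.] 1599 mean [0.518 0.534 0.087] min [0.461 0.49  0.007] max [0.548 0.579 0.113] [90. 89. 88.]
```

View pics/crop.png

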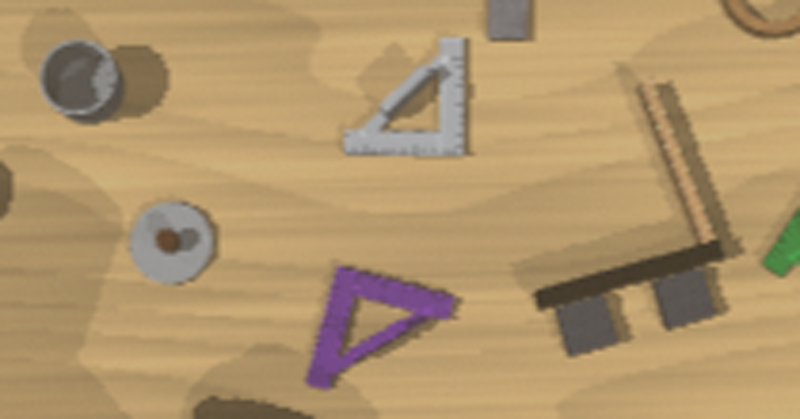

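The crop confirms the choice: silver square with its heel at about (467,155), lid at (172,242), pot at (80,80), and the drawer's inside corner at about (720,243). Next I'll go above the lid.

```bash
cat >> h.py <<'E'
def to(p,yaw=None,pr=True):
    """slide/dr to TCP at p, pointing down with tool x at world angle yaw"""
    s=read_state(); Rc=R.from_rotvec(s['orientation']); M=Rc.as_matrix()
    if yaw is None: yaw=np.arctan2(M[1,0],M[0,0])
    cx=np.array([np.cos(yaw),np.sin(yaw),0]); z=np.array([0,0,-1.]); T=R.from_matrix(np.c_[cx,np.cross(z,cx),z])
    print('slide',(M.T@(np.array(p)-s['tool_pos'])*1000).round(1),'dr',(Rc.inv()*T).as_rotvec().round(3))
def stat():
    s=read_state();M=R.from_rotvec(s['orientation']).as_matrix()
    print('t',round(s['t'],2),'pos',s['tool_pos'].round(4),'x',M[:,0].round(3),'z',M[:,2].round(3),'F',s['force'].round(1),'open',s['opening'].round(4),'g',s['gripper_force'],'q',s['q'].round(2))
E
python3 - <<'E'
from h import *
stat();P=camera_params('wrist');Rm=R.from_rotvec(P['rvec']).as_matrix();print('cam pos',-Rm.T@P['tvec'],'axes',Rm.round(2).tolist())
to([.455,.268,.36])
E
```

```text
Traceback (most recent call last):
  File "h.py", line 22, in stat
    print('t',round(s['t'],2),'pos',s['tool_pos'].round(4),'x',M[:,0].round(3),'z',M[:,2].round(3),'F',s['force'].round(1),'open',s['opening'].round(4),'g',s['gripper_force'],'q',s['q'].round(2))
                                                                                                                                  ^^^^^^^^^^^^^^^^^^
AttributeError: 'float' object has no attribute 'round'
```

```bash
sed -i "s/s\['opening'\].round(4)/round(s['opening'],4)/" h.py
python3 - <<'E'
from h import *
stat();P=camera_params('wrist');Rm=R.from_rotvec(P['rvec']).as_matrix();print('cam pos',-Rm.T@P['tvec'],'axes',Rm.round(2).tolist())
to([.455,.268,.36])
E
```

```text
t 0.1 pos [0.1465 0.5816 0.4038] x [-0.97   0.244  0.   ] z [-0.001 -0.002 -1.   ] F [ 0.1 -0.7 -0.8] open 0.0931 g 0.0 q [ 1.24  0.13  1.49 -0.    1.52 -0.09]
cam pos [0.07202441 0.60045004 0.38493557] axes [[0.24, 0.97, -0.0], [0.93, -0.23, 0.27], [0.27, -0.07, -0.96]]
slide [-375.8 -228.7   44.1] dr [-0.002 -0.     0.   ]
```

>>> servo_tool(
  increments=[
    {"slide":[-42,-25,5],"dr":[0,0,0],"jaw":0},
    {"slide":[-84,-51,10],"dr":[0,0,0],"jaw":0},
    {"slide":[-126,-76,15],"dr":[0,0,0],"jaw":0},
    {"slide":[-168,-102,20],"dr":[0,0,0],"jaw":0},
    {"slide":[-210,-127,25],"dr":[0,0,0],"jaw":0},
    {"slide":[-252,-153,30],"dr":[0,0,0],"jaw":0},
    {"slide":[-294,-178,35],"dr":[0,0,0],"jaw":0},
    {"slide":[-336,-204,40],"dr":[0,0,0],"jaw":0},
    {"slide":[-376,-229,44],"dr":[0,0,0],"jaw":0},
    {"slide":[-376,-229,44],"dr":[0,0,0],"jaw":0},
    {"slide":[-376,-229,44],"dr":[0,0,0],"jaw":0},
  ],
)

```text
t: 1.2
tool_pos: [0.4556, 0.267, 0.3601]
orientation: [-0.391, -3.116, 0.001]
force: [-0.1, 1.3, -0.4]
opening: 0.0931
gripper_force: 0.0
```

Run:
```python
from h import *
stat();im,w=cloud('wrist');save('w1',im,w);stat()
for a in('w1',):
    for lo,hi in((.007,.016),(.03,.055),(.058,.08)):
        m=(w[...,2]>lo)&(w[...,2]<hi)
        k,l,st,c=cv2.connectedComponentsWithStats(m.astype(np.uint8))
        for i in range(1,k):
            if st[i,4]<150: continue
            p=w[l==i]; (cc,r)=cv2.minEnclosingCircle(p[:,:2].astype(np.float32));print(lo,c[i].round(),st[i,4],'mean',p.mean(0).round(4),'circ',np.round(cc,4),round(r,4),'zmed',np.median(p[:,2]).round(4))
```

```text
t 1.2 pos [0.4556 0.267  0.3601] x [-0.969  0.247  0.001] z [-0.001 -0.    -1.   ] F [-0.1  1.3 -0.4] open 0.0931 g 0.0 q [ 0.43 -0.04  1.74  0.    1.44 -0.89]
t 1.25 pos [0.455  0.268  0.3604] x [-0.969  0.245  0.001] z [-0.001  0.    -1.   ] F [-0.5  0.6 -0.8] open 0.093 g 0.0 q [ 0.43 -0.04  1.74  0.    1.44 -0.89]
0.007 [ 59. 138.] 5075 mean [0.3716 0.0907 0.0144] circ [0.3561 0.0759] 0.0758 zmed 0.0149
0.007 [485. 146.] 467 mean [0.4838 0.5011 0.0116] circ [0.4938 0.518 ] 0.0408 zmed 0.0116
0.007 [254. 172.] 4307 mean [0.4521 0.2695 0.0123] circ [0.4541 0.2687] 0.0411 zmed 0.0123
0.03 [ 14. 121.] 1120 mean [0.3487 0.0769 0.0454] circ [0.3526 0.0652] 0.03 zmed 0.0473
0.03 [501. 160.] 1190 mean [0.4914 0.4953 0.0415] circ [0.4971 0.5105] 0.0375 zmed 0.0409
0.03 [254. 180.] 451 mean [0.4526 0.2694 0.0432] circ [0.4537 0.2692] 0.011 zmed 0.0441
0.03 [342. 285.] 239 mean [0.5845 0.3299 0.0418] circ [0.5884 0.3285] 0.0135 zmed 0.0416
0.03 [365. 333.] 306 mean [0.6431 0.3422 0.0479] circ [0.6369 0.3395] 0.0202 zmed 0.0482
0.058 [365. 345.] 558 mean [0.6395 0.3366 0.067 ] circ [0.6306 0.3364] 0.0291 zmed 0.0686
```

View pics/w1.png

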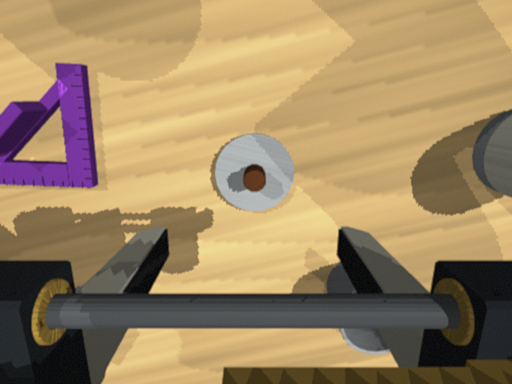

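The wrist view shows the lid disc at (254,172), its knob at (254,178) and the pot behind the right finger at (365,345). Descending on the knob.

>>> servo_tool(
  increments=[
    {"slide":[1,0.7,40],"dr":[0,0,0],"jaw":0},
    {"slide":[1,0.7,80],"dr":[0,0,0],"jaw":0},
    {"slide":[1,0.7,120],"dr":[0,0,0],"jaw":0.3},
    {"slide":[1,0.7,145],"dr":[0,0,0],"jaw":0.5},
    {"slide":[1,0.7,156],"dr":[0,0,0],"jaw":0.6},
    {"slide":[1,0.7,156],"dr":[0,0,0],"jaw":1},
    {"slide":[1,0.7,156],"dr":[0,0,0],"jaw":1},
    {"slide":[1,0.7,156],"dr":[0,0,0],"jaw":1},
    {"slide":[1,0.7,156],"dr":[0,0,0],"jaw":1},
    {"slide":[1,0.7,156],"dr":[0,0,0],"jaw":1},
    {"slide":[1,0.7,156],"dr":[0,0,0],"jaw":1},
    {"slide":[1,0.7,140],"dr":[0,0,0],"jaw":1},
    {"slide":[1,0.7,100],"dr":[0,0,0],"jaw":1},
    {"slide":[1,0.7,60],"dr":[0,0,0],"jaw":1},
    {"slide":[1,0.7,20],"dr":[0,0,0],"jaw":1},
    {"slide":[1,0.7,10],"dr":[0,0,0],"jaw":1},
    {"slide":[1,0.7,10],"dr":[0,0,0],"jaw":1},
  ],
  force=30,
)

```text
t: 2.95
tool_pos: [0.4551, 0.269, 0.3528]
orientation: [0.387, 3.114, 0.004]
force: [0.5, -0.1, -1.5]
opening: 0.0216
gripper_force: 29.9
```

Run:
```python
from h import *
from scipy.optimize import least_squares
stat()
# pot rim from both fixed cameras: fit circle of rim points
for n in('top','scene'):
    z=np.load(n+'.npz');w=z['w']
    m=(w[...,2]>.063)&(w[...,2]<.085)&(np.hypot(w[...,0]-.612,w[...,1]-.352)<.06)
    p=w[m];f=least_squares(lambda q:np.hypot(p[:,0]-q[0],p[:,1]-q[1])-.036,[.61,.35],loss='soft_l1',f_scale=.003)
    lid=w[(w[...,2]>.007)&(w[...,2]<.016)&(np.hypot(w[...,0]-.454,w[...,1]-.269)<.05)]
    print(n,len(p),f.x,'z',np.median(p[:,2]),'lid circ',cv2.minEnclosingCircle(lid[:,:2].astype(np.float32)))
to([.58,.352,.32])
```

```text
t 2.95 pos [0.4551 0.269  0.3528] x [-0.97   0.245 -0.003] z [ 0.004  0.002 -1.   ] F [ 0.5 -0.1 -1.5] open 0.0216 g 29.928560256958008 q [ 0.44 -0.03  1.75  0.    1.42 -0.89]
top 68 [0.61035056 0.3505648 ] z 0.06942385320136193 lid circ ((0.45001697540283203, 0.26975905895233154), 0.047549597918987274)
scene 163 [0.61558891 0.35125857] z 0.06830555694058268 lid circ ((0.4565083086490631, 0.26782962679862976), 0.04167458415031433)
slide [-100.8  110.9   33.4] dr [0.003 0.003 0.   ]
```

>>> servo_tool(
  increments=[
    {"slide":[-40,20,0],"dr":[0,0,0],"jaw":1},
    {"slide":[-80,38,0],"dr":[0,0,0],"jaw":1},
    {"slide":[-120,56,0],"dr":[0,0,0],"jaw":1},
    {"slide":[-155,76,0],"dr":[0,0,0],"jaw":1},
    {"slide":[-177,98,0],"dr":[0,0,0],"jaw":1},
    {"slide":[-190,118,0],"dr":[0,0,0],"jaw":1},
    {"slide":[-190,118,0],"dr":[0,0,0],"jaw":1},
    {"slide":[-190,118,0],"dr":[0,0,0],"jaw":1},
    {"slide":[-190,118,0],"dr":[0,0,0],"jaw":1},
  ],
)

```text
t: 3.85
tool_pos: [0.6668, 0.3364, 0.3488]
orientation: [-0.386, -3.115, 0.002]
force: [-0.2, -0.6, -1.0]
opening: 0.0213
gripper_force: 29.9
```

Run:
```python
from h import *
from scipy.optimize import least_squares
stat();im,w=cloud('wrist');save('w2',im,w)
m=(w[...,2]>.064)&(w[...,2]<.078)&(np.hypot(w[...,0]-.612,w[...,1]-.352)<.06)
p=w[m];f=least_squares(lambda q:np.hypot(p[:,0]-q[0],p[:,1]-q[1])-.036,[.61,.35],loss='soft_l1',f_scale=.002)
print(len(p),f.x,np.median(p[:,2]),p.min(0),p.max(0),cv2.minEnclosingCircle(p[:,:2].astype(np.float32)))
# lid disc held
s=read_state();t=s['tool_pos']
m=(np.hypot(w[...,0]-t[0],w[...,1]-t[1])<.06)&(w[...,2]>t[2]-.21)&(w[...,2]<t[2]-.185)
p=w[m];print('lid',len(p),p.min(0),p.max(0),t, np.linalg.lstsq(np.c_[p[:,:2]-t[:2],np.ones(len(p))],p[:,2],rcond=None)[0])
to([*f.x,.34])
```

```text
t 3.85 pos [0.6668 0.3364 0.3488] x [-0.97   0.244  0.002] z [-0.003 -0.001 -1.   ] F [-0.2 -0.6 -1. ] open 0.0213 g 29.931756556034088 q [ 0.4   0.56  1.06 -0.    1.52 -0.93]
1584 [0.6130617  0.35218243] 0.0708682745417866 [0.57538523 0.31439261 0.06402452] [0.64939604 0.38982021 0.07340043] ((0.6131970286369324, 0.3522038161754608), 0.03801751509308815)
lid 8588 [0.62572195 0.29581159 0.1474009 ] [0.70730438 0.37720107 0.16468369] [0.66681197 0.33639038 0.34972706] [0.01180761 0.0122949  0.1525055 ]
slide [56.   2.2  9.8] dr [-0.001 -0.001  0.   ]
```

View pics/w2.png

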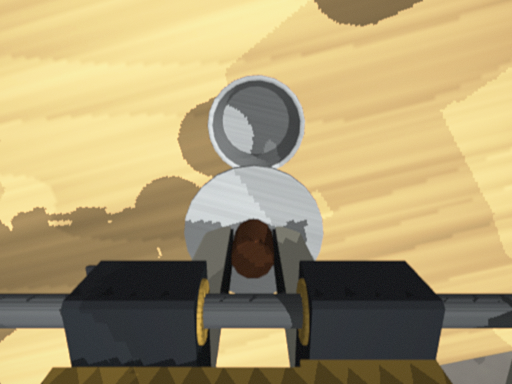

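The wrist view shows the pot mouth at (256,121) and the level lid in the fingers below it at (254,220). The lid is centred on the TCP. Moving over the pot and lowering.

>>> servo_tool(
  increments=[
    {"slide":[40,1.5,0],"dr":[0,0,0],"jaw":1},
    {"slide":[56,2,0],"dr":[0,0,0],"jaw":1},
    {"slide":[56,2,20],"dr":[0,0,0],"jaw":1},
    {"slide":[56,2,45],"dr":[0,0,0],"jaw":1},
    {"slide":[56,2,60],"dr":[0,0,0],"jaw":1},
    {"slide":[56,2,68],"dr":[0,0,0],"jaw":1},
    {"slide":[56,2,68],"dr":[0,0,0],"jaw":1},
    {"slide":[56,2,68],"dr":[0,0,0],"jaw":1},
  ],
)

```text
t: 4.7
tool_pos: [0.614, 0.3524, 0.2837]
orientation: [0.387, 3.117, 0.001]
force: [0.0, 0.8, -1.4]
opening: 0.0216
gripper_force: 29.9
```

Run:
```python
from h import *
stat();to([.6131,.3522,.268])
```

```text
t 4.7 pos [0.614  0.3524 0.2837] x [-0.97   0.245 -0.001] z [ 0.001  0.    -1.   ] F [ 0.   0.8 -1.4] open 0.0216 g 29.930180311203003 q [ 0.45  0.49  1.27 -0.    1.37 -0.88]
slide [ 0.8 -0.4 15.7] dr [0.001 0.001 0.   ]
```

>>> servo_tool(
  increments=[
    {"slide":[0.5,0,5],"dr":[0,0,0],"jaw":1},
    {"slide":[0.5,0,9],"dr":[0,0,0],"jaw":1},
    {"slide":[0.5,0,12],"dr":[0,0,0],"jaw":1},
    {"slide":[0.5,0,14],"dr":[0,0,0],"jaw":1},
    {"slide":[0.5,0,15],"dr":[0,0,0],"jaw":1},
    {"slide":[0.5,0,15],"dr":[0,0,0],"jaw":1},
    {"slide":[0.5,0,15],"dr":[0,0,0],"jaw":1},
  ],
)

```text
t: 5.4
tool_pos: [0.6138, 0.3531, 0.2726]
orientation: [0.386, 3.115, 0.003]
force: [-9.6, -4.6, 21.1]
opening: 0.0214
gripper_force: 30.0
```

>>> servo_tool(
  increments=[
    {"slide":[0.5,0,12.5],"dr":[0,0,0],"jaw":1},
    {"slide":[0.5,0,12],"dr":[0,0,0],"jaw":1},
    {"slide":[0.5,0,12],"dr":[0,0,0],"jaw":1},
  ],
)

```text
t: 5.7
tool_pos: [0.6158, 0.3522, 0.2633]
orientation: [0.387, 3.107, 0.005]
force: [-0.5, -9.3, 25.6]
opening: 0.0211
gripper_force: 30.0
```

Run:
```python
from h import *
stat()
for n in('wrist','scene'):
    im,w=cloud(n)
    m=(np.hypot(w[...,0]-.613,w[...,1]-.352)<.055)&(w[...,2]>.065)&(w[...,2]<.095)
    p=w[m];c=p.mean(0);u,s,v=np.linalg.svd(p-c,full_matrices=False);print(n,len(p),c,'normal',v[2],p.min(0),p.max(0),'zmed',np.median(p[:,2]))
stat()
```

```text
t 5.7 pos [0.6158 0.3522 0.2633] x [-0.969  0.245 -0.01 ] z [ 0.011  0.002 -1.   ] F [-0.5 -9.3 25.6] open 0.0211 g 30.03353387117386 q [ 0.45  0.51  1.29 -0.    1.33 -0.87]
wrist 10345 [0.60162311 0.35652277 0.07746521] normal [-0.0285632   0.00776444  0.99956183] [0.57331684 0.31293899 0.07164037] [0.65339425 0.39415499 0.0949831 ] zmed 0.07636684198056605
scene 414 [0.63195423 0.35285652 0.07543057] normal [0.07009522 0.00785515 0.99750938] [0.58540486 0.3116421  0.0679444 ] [0.65686301 0.39175201 0.09450316] zmed 0.07415788846610885
t 5.8 pos [0.6158 0.3522 0.2633] x [-0.969  0.245 -0.01 ] z [ 0.011  0.002 -1.   ] F [ -1.1 -10.5  26.8] open 0.0214 g 30.033763647079468 q [ 0.45  0.51  1.29 -0.    1.33 -0.87]
```

That row values are relative to the new call's start, so it pressed further (27 N, within limits). Easing up, then releasing.

>>> servo_tool(
  increments=[
    {"slide":[0,0,-4],"dr":[0,0,0],"jaw":1},
    {"slide":[0,0,-8],"dr":[0,0,0],"jaw":1},
    {"slide":[0,0,-8],"dr":[0,0,0],"jaw":1},
  ],
)

```text
t: 6.1
tool_pos: [0.6129, 0.3527, 0.2641]
orientation: [0.387, 3.117, 0.0]
force: [2.4, -0.8, 1.1]
opening: 0.0215
gripper_force: 30.0
```

Run:
```python
from h import *
stat()
```

```text
t 6.1 pos [0.6129 0.3527 0.2641] x [-0.97   0.244 -0.001] z [ 0.001  0.    -1.   ] F [ 2.4 -0.8  1.1] open 0.0215 g 29.989197850227356 q [ 0.45  0.51  1.29 -0.    1.34 -0.87]
```

Force is nearly zero. Releasing and backing off.

>>> servo_tool(
  increments=[
    {"slide":[0,0,0],"dr":[0,0,0],"jaw":0.6},
    {"slide":[0,0,0],"dr":[0,0,0],"jaw":0.5},
    {"slide":[0,0,-1],"dr":[0,0,0],"jaw":0.4},
    {"slide":[0,0,-10],"dr":[0,0,0],"jaw":0.3},
    {"slide":[0,0,-40],"dr":[0,0,0],"jaw":0.3},
    {"slide":[-20,0,-85],"dr":[0,0,0],"jaw":0.3},
    {"slide":[-50,0,-95],"dr":[0,0,0],"jaw":0.3},
    {"slide":[-50,0,-95],"dr":[0,0,0],"jaw":0.3},
    {"slide":[-50,0,-95],"dr":[0,0,0],"jaw":0.3},
  ],
)

```text
t: 7.0
tool_pos: [0.6616, 0.3402, 0.3593]
orientation: [0.388, 3.117, 0.001]
force: [-0.2, -0.6, -0.7]
opening: 0.065
gripper_force: 0.0
```

Run:
```python
from h import *
stat();im,w=cloud('wrist');save('w3',im,w)
r=np.hypot(w[...,0]-.613,w[...,1]-.352)
m=(r<.05)&(w[...,2]>.068)&(w[...,2]<.09)
p=w[m];c=p.mean(0);print(len(p),c,'slopes',np.linalg.lstsq(np.c_[p[:,:2]-c[:2],np.ones(len(p))],p[:,2],rcond=None)[0],cv2.minEnclosingCircle(p[:,:2].astype(np.float32)),np.median(p[:,2]))
k=w[(r<.03)&(w[...,2]>.1)&(w[...,2]<.125)];print('knob',len(k),k.mean(0),np.median(k[:,2]))
im2,w2=cloud('scene')
cv2.imwrite('pics/lid.png',np.hstack([im[60:260,150:370],cv2.resize(im2[225:300,295:377],(219,200))])[...,::-1])
to([.60,.05,.36],np.deg2rad(135)+0*np.pi)
```

```text
t 7.0 pos [0.6616 0.3402 0.3593] x [-0.969  0.245 -0.   ] z [ 0.  0. -1.] F [-0.2 -0.6 -0.7] open 0.065 g 0.0 q [ 0.41  0.55  1.06  0.    1.53 -0.92]
7577 [0.60835218 0.3538503  0.07636449] slopes [-0.00019462  0.00011938  0.07636449] ((0.6100218296051025, 0.3533582091331482), 0.04101584106683731) 0.07634294292026311
knob 742 [0.60969512 0.35355288 0.10814102] 0.1082139986603048
slide [ -12.3 -296.7   -2.1] dr [-0.002 -0.002  0.539]
```

View pics/lid.png

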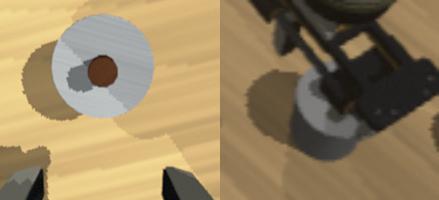

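The lid sits level: slopes below 0.001, top at 75 mm after the 1 mm camera offset. In the left crop it is at (103,65), covering the pot. On to the square.

>>> servo_tool(
  increments=[
    {"slide":[-1,-45,0],"dr":[0,0,0.08],"jaw":0.3},
    {"slide":[-2,-90,0],"dr":[0,0,0.16],"jaw":0.3},
    {"slide":[-3,-135,0],"dr":[0,0,0.24],"jaw":0.3},
    {"slide":[-4,-180,0],"dr":[0,0,0.32],"jaw":0.3},
    {"slide":[-5,-225,0],"dr":[0,0,0.4],"jaw":0.3},
    {"slide":[-6,-270,0],"dr":[0,0,0.48],"jaw":0.3},
    {"slide":[-8,-315,0],"dr":[0,0,0.54],"jaw":0.3},
    {"slide":[-8,-315,0],"dr":[0,0,0.54],"jaw":0.3},
    {"slide":[-8,-315,0],"dr":[0,0,0.54],"jaw":0.3},
    {"slide":[-8,-315,0],"dr":[0,0,0.54],"jaw":0.3},
  ],
)

```text
t: 8.1
tool_pos: [0.5917, 0.0343, 0.3583]
orientation: [-1.202, -2.902, -0.0]
force: [0.4, 0.7, 0.1]
opening: 0.0653
gripper_force: 0.0
```

```bash
cat >> h.py <<'E'
def square(w,c,rad=.11):
    """fit L square on plan points near c: returns heel, yaw (x axis)"""
    r=np.hypot(w[...,0]-c[0],w[...,1]-c[1])
    t=w[(r<rad)&(w[...,2]>.009)&(w[...,2]<.02)]
    rib=w[(r<rad)&(w[...,2]>.049)&(w[...,2]<.06)]
    return t,rib
E
python3 - <<'E'
from h import *
stat();im,w=cloud('wrist');save('w4',im,w)
t,rib=square(w,(.592,.033))
print(len(t),len(rib),'zmed',np.median(t[:,2]),np.median(rib[:,2]))
b=cv2.minAreaRect(rib[:,:2].astype(np.float32)*1000);print('rib rect',b)
n,tri=cv2.minEnclosingTriangle(t[:,:2].astype(np.float32).reshape(-1,1,2)*1000);print('tri',tri[:,0])
h=cv2.convexHull(t[:,:2].astype(np.float32)*1000);print(cv2.approxPolyDP(h,3,True)[:,0])
E
```

```text
t 8.1 pos [0.5917 0.0343 0.3583] x [-0.707  0.707  0.001] z [-0.001  0.001 -1.   ] F [0.4 0.7 0.1] open 0.0653 g 0.0 q [-0.03  0.14  1.57  0.    1.44 -0.81]
5348 841 zmed 0.015230827814286887 0.05315289943633441
rib rect ((595.790283203125, 32.55857849121094), (11.990639686584473, 60.41761016845703), 43.04914855957031)
tri [[538.6696   116.567345]
 [722.8807   -78.94709 ]
 [533.8484   -24.648287]]
[[657.2912   -55.417564]
 [653.7202    -5.542873]
 [561.8954    91.91643 ]
 [539.0359    94.048195]
 [534.1358   -24.154444]
 [652.49005  -58.727654]]
```

View pics/w4.png

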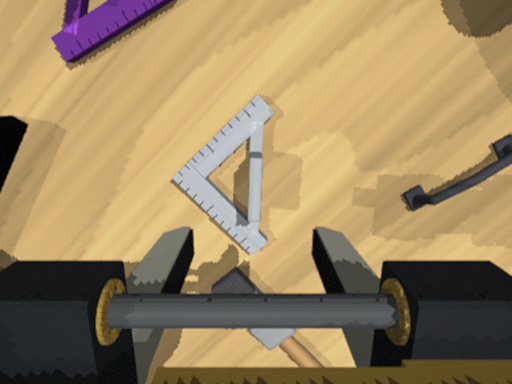

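The wrist view shows the silver square with its heel at (175,180) and rib at (255,160); its yaw is about -2°. The brush tip at (235,275) is beside the fingers but clear of them. Grasping.

>>> servo_tool(
  increments=[
    {"slide":[-4,2,40],"dr":[0,0,0.035],"jaw":0.3},
    {"slide":[-4,2,80],"dr":[0,0,0.035],"jaw":0.4},
    {"slide":[-4,2,115],"dr":[0,0,0.035],"jaw":0.5},
    {"slide":[-4,2,140],"dr":[0,0,0.035],"jaw":0.5},
    {"slide":[-4,2,153],"dr":[0,0,0.035],"jaw":0.5},
    {"slide":[-4,2,153],"dr":[0,0,0.035],"jaw":0.5},
    {"slide":[-4,2,153],"dr":[0,0,0.035],"jaw":1},
    {"slide":[-4,2,153],"dr":[0,0,0.035],"jaw":1},
    {"slide":[-4,2,153],"dr":[0,0,0.035],"jaw":1},
    {"slide":[-4,2,153],"dr":[0,0,0.035],"jaw":1},
    {"slide":[-4,2,153],"dr":[0,0,0.035],"jaw":1},
    {"slide":[-4,2,153],"dr":[0,0,0.035],"jaw":1},
  ],
  force=55,
)

```text
t: 9.35
tool_pos: [0.5966, 0.0316, 0.2065]
orientation: [1.255, 2.879, 0.001]
force: [-0.5, -0.7, 4.3]
opening: 0.0116
gripper_force: 55.0
```

Run:
```python
from h import *
stat()
# drawer from fixed cameras
for n in('top','scene'):
    z=np.load(n+'.npz');im,w=z['im'].astype(int),z['w']
    m=(w[...,2]>.036)&(w[...,2]<.058)&(w[...,0]>.3)&(w[...,0]<.62)&(w[...,1]>-.3)&(w[...,1]<-.06)
    dark=m&(im.sum(-1)<(230 if n=='top' else 130))
    for nm,q in(('front',dark),('side',m&~dark)):
        p=w[q][:,:2].astype(np.float32)*1000
        k,l,st,c=cv2.connectedComponentsWithStats(q.astype(np.uint8));i=1+np.argmax(st[1:,4])
        b=cv2.minAreaRect(w[l==i][:,:2].astype(np.float32)*1000);print(n,nm,st[i,4],np.round(b[0]),np.round(b[1]),round(b[2],1),cv2.boxPoints(b).round().tolist())
```

```text
t 9.35 pos [0.5966 0.0316 0.2065] x [-0.681  0.732 -0.001] z [ 0.001 -0.    -1.   ] F [-0.5 -0.7  4.3] open 0.0116 g 55.00115633010864 q [-0.03  0.3   1.67  0.    1.17 -0.78]
top front 233 [ 406. -181.] [ 19. 182.] 14.3 [[375.0, -95.0], [420.0, -271.0], [438.0, -267.0], [393.0, -90.0]]
top side 158 [ 517. -234.] [168.  14.] 18.3 [[435.0, -253.0], [439.0, -267.0], [598.0, -214.0], [594.0, -200.0]]
scene front 248 [ 412. -181.] [ 23. 184.] 13.6 [[380.0, -94.0], [423.0, -273.0], [445.0, -268.0], [402.0, -89.0]]
scene side 174 [ 515. -236.] [185.  17.] 19.2 [[425.0, -258.0], [431.0, -274.0], [606.0, -213.0], [600.0, -197.0]]
```

Gripped: opening 11.6 mm on the rib at 55 N. Lifting and carrying to a viewing pose beside the drawer.

>>> servo_tool(
  increments=[
    {"slide":[0,0,-30],"dr":[0,0,0],"jaw":1},
    {"slide":[0,0,-70],"dr":[0,0,0],"jaw":1},
    {"slide":[-10,-10,-110],"dr":[0,0,0],"jaw":1},
    {"slide":[-30,-35,-140],"dr":[0,0,-0.05],"jaw":1},
    {"slide":[-55,-65,-155],"dr":[0,0,-0.1],"jaw":1},
    {"slide":[-80,-95,-155],"dr":[0,0,-0.15],"jaw":1},
    {"slide":[-105,-125,-155],"dr":[0,0,-0.2],"jaw":1},
    {"slide":[-130,-155,-155],"dr":[0,0,-0.25],"jaw":1},
    {"slide":[-155,-185,-155],"dr":[0,0,-0.28],"jaw":1},
    {"slide":[-155,-185,-155],"dr":[0,0,-0.28],"jaw":1},
    {"slide":[-155,-185,-155],"dr":[0,0,-0.28],"jaw":1},
    {"slide":[-155,-185,-155],"dr":[0,0,-0.28],"jaw":1},
  ],
)

```text
t: 10.55
tool_pos: [0.5663, -0.207, 0.3603]
orientation: [-0.84, -3.026, -0.001]
force: [-1.0, 0.7, -1.7]
opening: 0.012
gripper_force: 55.0
```

Run:
```python
from h import *
stat();im,w=cloud('wrist');save('w5',im,w)
s=read_state();t=s['tool_pos']
m=(w[...,2]>.038)&(w[...,2]<.055)&(w[...,0]>.3)&(w[...,0]<.65)&(w[...,1]>-.32)&(w[...,1]<-.04)
d=m&(im.astype(int).sum(-1)<230)
for q in(d,m&~d):
    k,l,st,c=cv2.connectedComponentsWithStats(q.astype(np.uint8))
    for i in range(1,k):
        if st[i,4]>100:
            b=cv2.minAreaRect(w[l==i][:,:2].astype(np.float32)*1000);print(st[i,4],c[i].round(),np.round(b[1],1),round(b[2],2),cv2.boxPoints(b).round(1).tolist(),np.median(w[l==i][:,2]))
hz=t[2]-.2065+.014
m=(abs(w[...,2]-hz-.0015)<.006)&(np.hypot(w[...,0]-t[0],w[...,1]-t[1])<.13)
p=w[m];print('sq',len(p),np.median(p[:,2])-t[2]);h=cv2.convexHull(p[:,:2].astype(np.float32)*1000);print((cv2.approxPolyDP(h,3,True)[:,0]-t[:2]*1000).round(1).tolist())
c=p.mean(0);print('slopes',np.linalg.lstsq(np.c_[p[:,:2]-c[:2],np.ones(len(p))],p[:,2],rcond=None)[0])
```

```text
t 10.55 pos [ 0.5663 -0.207   0.3603] x [-0.857  0.516  0.001] z [-0.001  0.001 -1.   ] F [-1.   0.7 -1.7] open 0.012 g 54.99914109706879 q [-0.44  0.16  1.53  0.    1.45 -1.46]
3055 [148.  44.] [ 18.7 109.8] 13.6 [[395.5, -167.3000030517578], [421.3999938964844, -274.1000061035156], [439.6000061035156, -269.70001220703125], [413.70001220703125, -162.89999389648438]] 0.046097519334975745
1284 [156. 117.] [73.3 14.1] 18.46 [[434.5, -254.89999389648438], [439.0, -268.29998779296875], [508.5, -245.10000610351562], [504.0, -231.6999969482422]] 0.04608525217131047
298 [233. 181.] [24.1 12.2] 17.35 [[543.2999877929688, -218.6999969482422], [546.9000244140625, -230.3000030517578], [569.9000244140625, -223.1999969482422], [566.2999877929688, -211.5]] 0.046036551403728726
sq 12184 -0.19140929102407694
[[70.2, -42.9], [66.3, -25.9], [-51.3, 49.3], [-73.6, 44.2], [-45.4, -70.9]]
slopes [-0.00059291  0.00360594  0.16899679]
```

View pics/w5.png

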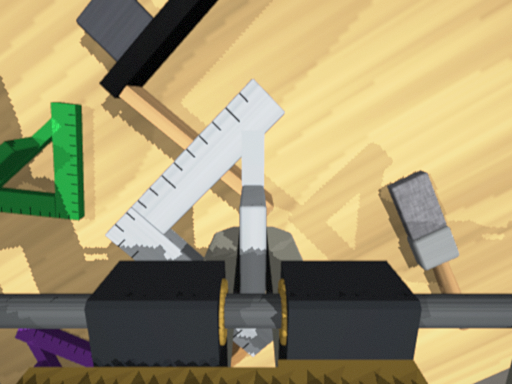

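The front is at yaw 13.6° with the corner at (436,-254) mm. The held square is at yaw 13.8°, level, with its heel 45/71 mm from the TCP. In the view the front is at (150,45), the side runs from (125,90) to (270,205), and the square's heel is at (115,238). Moving over the corner with clearance and lowering.

>>> servo_tool(
  increments=[
    {"slide":[35,3,0],"dr":[0,0,0],"jaw":1},
    {"slide":[70,6,0],"dr":[0,0,0],"jaw":1},
    {"slide":[94,8,0],"dr":[0,0,0],"jaw":1},
    {"slide":[94,8,20],"dr":[0,0,0],"jaw":1},
    {"slide":[94,8,55],"dr":[0,0,0],"jaw":1},
    {"slide":[94,8,90],"dr":[0,0,0],"jaw":1},
    {"slide":[94,8,120],"dr":[0,0,0],"jaw":1},
    {"slide":[94,8,140],"dr":[0,0,0],"jaw":1},
    {"slide":[94,8,147],"dr":[0,0,0],"jaw":1},
    {"slide":[94,8,147],"dr":[0,0,0],"jaw":1},
    {"slide":[94,8,147],"dr":[0,0,0],"jaw":1},
  ],
)

```text
t: 11.7
tool_pos: [0.4906, -0.1523, 0.215]
orientation: [0.839, 3.026, -0.0]
force: [0.3, -0.5, -0.7]
opening: 0.012
gripper_force: 55.0
```

Run:
```python
from h import *
stat();to([.481,-.183,.2065])
```

```text
t 11.7 pos [ 0.4906 -0.1523  0.215 ] x [-0.857  0.515 -0.002] z [ 0.002 -0.001 -1.   ] F [ 0.3 -0.5 -0.7] open 0.012 g 54.999123215675354 q [-0.4   0.08  1.91  0.    1.15 -1.43]
slide [ -7.6 -31.3   8.5] dr [0.    0.002 0.   ]
```

>>> servo_tool(
  increments=[
    {"slide":[0,0,4],"dr":[0,0,0],"jaw":1},
    {"slide":[0,0,7.5],"dr":[0,0,0],"jaw":1},
    {"slide":[0,0,7.5],"dr":[0,0,0],"jaw":1},
    {"slide":[-2,-7,7.5],"dr":[0,0,0],"jaw":1},
    {"slide":[-3.5,-14,7.5],"dr":[0,0,0],"jaw":1},
    {"slide":[-5,-20,7.5],"dr":[0,0,0],"jaw":1},
    {"slide":[-6,-24,7.5],"dr":[0,0,0],"jaw":1},
    {"slide":[-7,-27,7.5],"dr":[0,0,0],"jaw":1},
    {"slide":[-7,-27,7.5],"dr":[0,0,0],"jaw":1},
  ],
)

```text
t: 12.6
tool_pos: [0.482, -0.1796, 0.2065]
orientation: [0.841, 3.027, 0.0]
force: [-0.1, 1.5, 1.9]
opening: 0.0114
gripper_force: 55.0
```

```bash
cat >> h.py <<'E'
def ff():
    s=read_state();a=np.deg2rad(13.6);X=np.array([np.cos(a),np.sin(a)]);Y=np.array([-X[1],X[0]])
    e=(s['tool_pos'][:2]-[.481,-.183])*1000;M=R.from_rotvec(s['orientation']).as_matrix()
    print('t',round(s['t'],2),'rem fx,fy mm',(X@e).round(2),(Y@e).round(2),'z',s['tool_pos'][2].round(4),'F fx,fy,z',(X@s['force'][:2]).round(1),(Y@s['force'][:2]).round(1),s['force'][2].round(1),'Tz',s['wrist_torque'].round(2),'yaw sq',(np.degrees(np.arctan2(M[1,0],M[0,0]))-135).round(2))
E
python3 - <<'E'
from h import *
ff()
E
```

```text
t 12.6 rem fx,fy mm 1.76 3.08 z 0.2065 F fx,fy,z 0.3 1.4 1.9 Tz [ 0.42 -0.05  0.29] yaw sq 13.94
```

>>> servo_tool(
  increments=[
    {"slide":[0,-2,0],"dr":[0,0,0],"jaw":1},
    {"slide":[0,-4,0],"dr":[0,0,0],"jaw":1},
    {"slide":[-0.7,-6,0],"dr":[0,0,0],"jaw":1},
    {"slide":[-0.7,-6.5,0],"dr":[0,0,0],"jaw":1},
    {"slide":[-0.7,-6.5,0],"dr":[0,0,0],"jaw":1},
    {"slide":[-0.7,-6.5,0],"dr":[0,0,0],"jaw":1},
  ],
)

```text
t: 13.2
tool_pos: [0.4802, -0.1837, 0.2067]
orientation: [0.84, 3.025, 0.006]
force: [5.9, 13.6, 3.3]
opening: 0.0117
gripper_force: 55.0
```

Run:
```python
from h import *
ff()
```

```text
t 13.2 rem fx,fy mm -0.94 -0.5 z 0.2067 F fx,fy,z 8.9 11.8 3.3 Tz [ 2.31 -1.1  -0.09] yaw sq 13.95
```

```bash
cat >> h.py <<'E'
def look(tag,sv=False):
    for n in('scene','top','wrist'):
        im,w=cloud(n); 
        if sv: save(n+tag,im,w)
        m=(w[...,2]>.038)&(w[...,2]<.054)&(w[...,0]>.33)&(w[...,0]<.65)&(w[...,1]>-.32)&(w[...,1]<-.04)
        b=im.astype(int);s=b.sum(-1)
        wood=m&(b[...,0]>1.25*b[...,2])&(s>150); dark=m&(s<(230 if n!='scene' else 130))&(b[...,0]<1.6*b[...,2]+10)
        for nm,q in(('side',wood),('front',dark)):
            k,l,st,c=cv2.connectedComponentsWithStats(q.astype(np.uint8))
            for i in range(1,k):
                if st[i,4]>60:
                    p=w[l==i][:,:2].astype(np.float32)*1000
                    r=cv2.minAreaRect(p);v=cv2.fitLine(p,cv2.DIST_L2,0,.01,.01).ravel();print(n,nm,st[i,4],np.round(r[1],1),'fit ang',np.degrees(np.arctan2(v[1],v[0])).round(2),cv2.boxPoints(r).round(1).tolist())
E
python3 - <<'E'
from h import *
look('a',True)
E
```

```text
scene side 119 [133.7  14.7] fit ang 14.86 [[473.5, -245.60000610351562], [477.0, -259.8999938964844], [606.9000244140625, -227.89999389648438], [603.2999877929688, -213.60000610351562]]
scene front 138 [ 21.7 112.3] fit ang -77.32 [[377.8999938964844, -93.69999694824219], [405.6000061035156, -202.60000610351562], [426.70001220703125, -197.3000030517578], [398.8999938964844, -88.4000015258789]]
top side 132 [ 17.1 124.6] fit ang -77.82 [[383.1000061035156, -121.30000305175781], [411.0, -242.6999969482422], [427.70001220703125, -238.8000030517578], [399.79998779296875, -117.4000015258789]]
top front 137 [ 17.7 120.9] fit ang -77.13 [[383.3999938964844, -125.0999984741211], [412.3999938964844, -242.39999389648438], [429.5, -238.1999969482422], [400.6000061035156, -120.80000305175781]]
wrist side 65 [ 0.8 28.3] fit ang -76.03 [[394.79998779296875, -165.3000030517578], [401.70001220703125, -192.8000030517578], [402.3999938964844, -192.60000610351562], [395.6000061035156, -165.1999969482422]]
wrist side 1122 [34.  20.3] fit ang 38.91 [[417.3999938964844, -254.89999389648438], [422.20001220703125, -274.6000061035156], [455.20001220703125, -266.6000061035156], [450.3999938964844, -246.89999389648438]]
wrist front 16117 [ 18.1 175.6] fit ang -76.69 [[379.79998779296875, -104.19999694824219], [421.70001220703125, -274.70001220703125], [439.29998779296875, -270.3999938964844], [397.5, -99.80000305175781]]
wrist front 92 [10.5  1.9] fit ang 15.17 [[440.3999938964844, -252.6999969482422], [440.8999938964844, -254.60000610351562], [451.0, -251.89999389648438], [450.5, -250.10000610351562]]
```

Run:
```python
from h import *
z=np.load('wrista.npz');im,w=z['im'],z['w']
cv2.imwrite('pics/fin.png',np.vstack([im[:270],cv2.resize(np.load('scenea.npz')['im'][95:175,180:300],(512,330),interpolation=cv2.INTER_CUBIC)])[...,::-1])
# square top-face points in front frame
a=np.deg2rad(13.77);X=np.array([np.cos(a),np.sin(a)]);Y=np.array([-X[1],X[0]])
O=np.array([.4393,-.2704]);e=w[...,:2]-O;fx,fy=e@X*1000,e@Y*1000
m=(w[...,2]>.011)&(w[...,2]<.02)&(fx>-5)&(fx<30)&(fy>20)&(fy<160)
for lo in range(20,150,15):
    q=m&(fy>=lo)&(fy<lo+15)
    if q.sum()>30: print('front edge fy',lo,'fx p1',np.percentile(fx[q],2).round(2),'fy max',fy[q].max().round(1),q.sum())
```

```text
front edge fy 20 fx p1 0.32 fy max 35.0 1269
front edge fy 35 fx p1 0.39 fy max 50.0 1185
front edge fy 50 fx p1 0.24 fy max 65.0 1132
front edge fy 65 fx p1 0.27 fy max 80.0 1196
front edge fy 80 fx p1 0.21 fy max 95.0 1260
front edge fy 95 fx p1 0.27 fy max 110.0 1524
front edge fy 110 fx p1 0.28 fy max 125.0 1552
front edge fy 125 fx p1 -0.01 fy max 139.9 1057
```

View pics/fin.png

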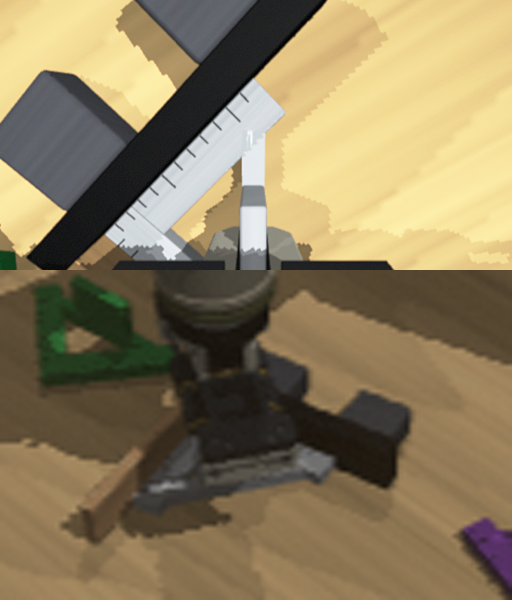

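The upper view shows the front leg flush along the black front, from (110,230) to (280,90). The lower view shows the side against the other leg around (130,500). I'll press a little more to confirm firm contact on the side.

>>> servo_tool(
  increments=[
    {"slide":[-0.3,-1.5,0],"dr":[0,0,0],"jaw":1},
    {"slide":[-0.6,-3,0],"dr":[0,0,0],"jaw":1},
    {"slide":[-0.6,-3,0],"dr":[0,0,0],"jaw":1},
    {"slide":[-0.6,-3,0],"dr":[0,0,0],"jaw":1},
    {"slide":[-0.6,-3,0],"dr":[0,0,0],"jaw":1},
  ],
)

```text
t: 13.85
tool_pos: [0.4799, -0.1847, 0.2071]
orientation: [0.84, 3.025, 0.012]
force: [10.7, 27.1, 7.8]
opening: 0.0117
gripper_force: 55.0
```

Run:
```python
from h import *
ff()
im,w=cloud('scene');im2,w2=cloud('wrist')
def side(w,im):
    a=np.deg2rad(13.7);X=np.array([np.cos(a),np.sin(a)]);Y=np.array([-X[1],X[0]]);e=w[...,:2]-[.436,-.2545];fx,fy=e@X*1000,e@Y*1000
    m=(w[...,2]>.036)&(w[...,2]<.056)&(fx>30)&(fx<175)&(fy>-22)&(fy<12)
    r=cv2.minAreaRect(np.c_[fx[m],fy[m]].astype(np.float32));c=[(lo,np.median(fy[m&(fx>=lo)&(fx<lo+25)]).round(1)) for lo in range(40,170,25) if (m&(fx>=lo)&(fx<lo+25)).sum()>5]
    print(m.sum(),r,c)
side(w,im);z=np.load('scenea.npz');side(z['w'],z['im']);z=np.load('scene.npz');side(z['w'],z['im'])
a=np.deg2rad(13.77);X=np.array([np.cos(a),np.sin(a)]);Y=np.array([-X[1],X[0]]);e=w2[...,:2]-[.4393,-.2704];fx,fy=e@X*1000,e@Y*1000
m=(w2[...,2]>.011)&(w2[...,2]<.02)&(fx>-5)&(fx<30)
print([(lo,np.percentile(fx[m&(fy>=lo)&(fy<lo+15)],2).round(2)) for lo in range(20,140,15)])
```

```text
t 13.85 rem fx,fy mm -1.45 -1.45 z 0.2071 F fx,fy,z 16.8 23.8 7.8 Tz [ 4.62 -1.69 -0.18] yaw sq 13.97
143 ((102.35578155517578, -7.062552452087402), (14.842483520507812, 140.15609741210938), 89.61333465576172) [(40, np.float64(-6.4)), (65, np.float64(-4.4)), (90, np.float64(-6.5)), (115, np.float64(-5.9)), (140, np.float64(-6.6)), (165, np.float64(-5.9))]
143 ((105.52594757080078, -6.90012264251709), (134.00364685058594, 15.750804901123047), 0.1262539178133011) [(40, np.float64(-5.1)), (65, np.float64(-4.9)), (90, np.float64(-5.1)), (115, np.float64(-6.3)), (140, np.float64(-4.5)), (165, np.float64(-3.9))]
141 ((102.8248519897461, 1.3323984146118164), (142.38645935058594, 13.875157356262207), 3.621685028076172) [(40, np.float64(-2.1)), (65, np.float64(0.5)), (90, np.float64(1.6)), (115, np.float64(5.5)), (140, np.float64(6.8)), (165, np.float64(7.2))]
[(20, np.float64(0.45)), (35, np.float64(0.35)), (50, np.float64(0.29)), (65, np.float64(0.23)), (80, np.float64(0.25)), (95, np.float64(0.31)), (110, np.float64(0.3)), (125, np.float64(0.13))]
```

Force went up 12 N over 1 mm on both faces and the side angle is about 0, so both legs bear fully. I'll ease off slightly to keep the square flat, then do a last check.

>>> servo_tool(
  increments=[
    {"slide":[0,1,0.5],"dr":[0,0,0],"jaw":1},
    {"slide":[0,1.2,1],"dr":[0,0,0],"jaw":1},
    {"slide":[0,1.2,1],"dr":[0,0,0],"jaw":1},
    {"slide":[0,1.2,1],"dr":[0,0,0],"jaw":1},
    {"slide":[0,1.2,1],"dr":[0,0,0],"jaw":1},
  ],
)

```text
t: 14.45
tool_pos: [0.4803, -0.1844, 0.2067]
orientation: [0.84, 3.025, 0.01]
force: [4.1, 24.4, 14.4]
opening: 0.0119
gripper_force: 55.0
```

Run:
```python
from h import *
ff();stat()
im,w=cloud('wrist')
a=np.deg2rad(13.77);X=np.array([np.cos(a),np.sin(a)]);Y=np.array([-X[1],X[0]]);e=w[...,:2]-[.4393,-.2704];fx,fy=e@X*1000,e@Y*1000
m=(w[...,2]>.008)&(w[...,2]<.025)&(fx>3)&(fx<22)&(fy>25)&(fy<135)
print('top z slopes',np.linalg.lstsq(np.c_[fx[m]/1e3,fy[m]/1e3,np.ones(m.sum())],w[...,2][m],rcond=None)[0],[(lo,np.percentile(fx[(w[...,2]>.011)&(w[...,2]<.02)&(fx>-5)&(fx<30)&(fy>=lo)&(fy<lo+15)],2).round(2)) for lo in range(20,140,15)])
w=cloud('scene')[1];r=np.hypot(w[...,0]-.61,w[...,1]-.353);p=w[(r<.045)&(w[...,2]>.068)&(w[...,2]<.085)];print('lid z',np.median(p[:,2]),p.min(0),p.max(0))
```

```text
t 14.45 rem fx,fy mm -1.04 -1.17 z 0.2067 F fx,fy,z 9.7 22.7 14.4 Tz [ 3.79 -0.54 -0.21] yaw sq 13.97
t 14.45 pos [ 0.4803 -0.1844  0.2067] x [-0.857  0.515  0.   ] z [ 0.003  0.005 -1.   ] F [ 4.1 24.4 14.4] open 0.0119 g 55.049434304237366 q [-0.47  0.09  1.91  0.01  1.14 -1.5 ]
top z slopes [0.00225112 0.00409193 0.01504714] [(20, np.float64(0.34)), (35, np.float64(0.25)), (50, np.float64(0.3)), (65, np.float64(0.23)), (80, np.float64(0.22)), (95, np.float64(0.35)), (110, np.float64(0.35)), (125, np.float64(0.25))]
lid z 0.0739403839161907 [0.57090873 0.31206291 0.06816803] [0.65305076 0.39247619 0.08394549]
```

The square is flat (under 0.5°) and pressed on both faces at 10 N and 23 N. The side is square and the lid is seated. Handing in.

```bash
python3 -c "from plant import close_job; print(close_job())"
```

```text
the job is handed in; nothing more can be done
None
```

I handed the job in at about 14.6 s of the 48 s: the lid is seated level on the pot and released, and the gripped square is pressed flat into the corner (about 10 N on the front, 23 N on the side), with the side measuring about square.

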